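Hold the saw arbor lock in for a cutter change

ROBOT

A 6-joint arm with a two-finger parallel gripper is mounted at the origin on the work surface. World frame = base frame: x ahead of the robot, y to its left, z up, the work surface at z = 0. Lengths are in m, angles in rad, forces in N, time in s.
With the tool pointing down it reaches from about 0.375 to 0.9 m from the base axis. Payload 3.1 kg.
Tool frame: the origin (TCP) lies midway between the tips of the shut fingers; the grasp point (between the pads) lies 19 mm behind it; z points along the fingers, y is the direction in which the jaws open and shut (so a half turn about z gives the same grasp; the last joint's range is limited). The gripper opens to 87 mm and grips with 3 to 60 N. Pads are 19 mm wide; open, the fingers measure 117 mm over their backs; the gripper's body (75 mm by 190 mm) begins 51 mm behind the grasp point.
Start: joints at [-1.381, 0.527, 1.433, -0, 1.181, -0.178], TCP at [0.225, -0.583, 0.223] pointing down, gripper open.
Joint ranges: [-3.08, 3.08], [-0.75, 2.2], [0.22, 2.44], [-1.43, 4.57], [0, 2.65], [-2.85, 2.85]. Speed limits (rad/s): [2.79, 2.79, 3.14, 3.14, 3.14, 3.14].

INTERFACE

Orientations are given as a unit quaternion [x, y, z, w].
In Python, from rig import robot gives the robot as it stands.
- The arm moves only by the tool move_arm, never from a script. Its argument "rows" is one flat list of numbers, 7 for each row, row after row: the shift along the world's x, y, z in mm, then the turn, a rotation vector about the world's x, y, z in rad, then the closure, from 0 (fully open) to 1 (shut). A call has 1 to 12 rows; each row shifts and turns the commanded pose from where the row before left it; what a row does not reach is not made up. A row lasts 1/10 s, in which the tool goes at most 50 mm and 8.59 degrees, less where a joint would pass 70% of its speed; a pose out of reach is approached as far as the arm can. A call with a gripper value outside its range is refused whole. The fingers move at their own pace and stop on an object; "grip_force" is the grip in N (left out, the last holds). Time passes only in rows, so rows that do not move let the fingers close. It gives the time, the measured TCP pose, the force and the opening at its end, in the units of the state.
- robot.get_obs(): the state, without advancing time (a new reading comes with each control period).
- robot.camera(name): name is "scene" or "side" or "wrist"; returns a dict with "color" (384x512x3 uint8, red, green, blue), "z_map" (384x512 float32, m along the optical axis (not along the pixel's ray), 0 where there is no reading), "camera_matrix" (3x3 intrinsics, pixels), "distortion" ([k1, k2, p1, p2, k3] as OpenCV has them; the pictures are not rectified), "R" (3x3) and "t" (3): a world point X has camera coordinates R X + t; the wrist camera has in their place "tool_from_camera" (4x4, takes a point from camera to tool coordinates, whose origin is the TCP and whose axes are the flange's). Camera axes: x right, y down, z forward; pixel columns grow to the right and rows downward; lengths in m; the calibration is good to about 2 mm. A picture is of the moment at which its call begins: read the wrist's pose just before it.
- robot.hand_in(): hands the job in, once; it reports no verdict.
Trained networks look in the newest picture that a camera, given by its name, has taken for a name from the list of things; names that differ only in an ending like _2 or _b are one class to them, and where a whole thing is asked for, a point or a joint stands for the part that bears it (a point fixed in the world has none). Each returns a list of dicts, best first, with "conf" (0 to 1); they miss things now and then, are a little off and sometimes report something else, mostly with a low value. They report only what shows in the picture. A call takes as long as a camera call. They do not tell look-alikes from the thing itself.
- robot.search_frame(camera, thing): "at" ([column, row] in pixels, amid what is visible of it).
- robot.spot_point(camera, thing): "at" ([column, row] in pixels: a listed point, or the origin of a listed thing).
The state is a dict: "time": time; "q": joint angles; "joint_velocities": joint speeds; "joint_torque": joint torques, N m; "position": TCP position; "tool_rot": TCP orientation; "ft_force": force on the tool from outside, world axes, zero at the start; "moment": the same for the moment, N m; "grip_width": finger opening in m.
Only numpy, scipy, OpenCV 4.12 (cv2) and the standard library are available. Lean on these libraries where they do the work, as an engineer would, in place of code of your own. Each camera call takes 0.05 s, during which the arm holds its last target.

TASK

The cutter nut on this saw arbor is about to be slackened, so lock the arbor and keep it locked: draw the T-handled lock pin out of the wooden tool block, set it into the lock boss on top of the arbor housing with its two cross lugs in the two slots, push it down against the spring and turn it a quarter turn clockwise (seen from above) as far as it goes. The lock springs back out when let go, so finish while still gripping the pin, pushed in and fully turned, and leave the other things on the bench and in the block undisturbed.

Things in the scene. Friction and masses are not known exactly. Their poses are not given: they have to be found in the camera images.
- lock_pin: The lock pin: steel, black T-handle, 108 mm tall, 160 g, upright in a hole of the tool block, hanging on its two lugs. Origin: bottom of the nose; z up the pin, x along handle and lugs, which are parallel (a half turn makes no difference). Nose 12 mm diameter, tapered end (0 to 35 mm up); shank 16 mm (37 to 86 mm).
- pin_handle (a point): Middle of the pin's handle, on the pin's axis, 97 mm above the bottom of the nose. The handle is a bar 64 mm long (pin x), 16 mm wide (y), 22 mm high; grip it across its width.
- pin_lugs (a point): Middle of the pin's cross lugs, on the pin's axis, 46 mm above the bottom of the nose and 51 mm below the handle's middle: an 8 mm round bar through the shank along the pin's x, 28 mm from tip to tip. In the block the lugs lie on the block's top and 42 mm of the pin is in the hole.
- arbor_unit: The saw arbor unit, bolted down: grey cast barrel 90 mm in diameter on a foot, horizontal steel arbor along y, 60 mm up, with cutter head and nut at the -y end and a V-pulley at +y; 285 mm overall. On top in the middle stands the lock boss, a steel cylinder 49 mm in diameter. Origin: on the bench under the boss; z up, x along the boss's two slots.
- lock_mouth (a point): Centre of the boss's mouth, 135 mm above the bench; axes as the arbor unit's. Bore 17.5 mm; two opposite slots along x, 11 mm wide, reaching 15.5 mm from the axis, through a 7 mm top plate. With the lug middle 11 to 16 mm (bottom stop) below the mouth the pin turns clockwise 90 degrees to a stop, lugs and handle then along y. The other way is blocked.
- lock_press (a joint): How far the lugs have pushed the sprung sleeve in the boss down, m: 0 at rest, 0.013 at the bottom stop. Pushes back with 5 N at rest, 10 N at the bottom. The lugs meet it when their middle is 3 mm below the mouth.
- lock_turn (a joint): How far the lugs have turned the sleeve clockwise, rad: 0 at rest, 1.48 at the stop; there the pin has turned about 1.57 (0.1 of play). Its spring turns back with 0.1 N m at rest, 0.25 N m at the stop. Let go, pin and sleeve spring back.
- tool_block: Hardwood tool block, 190 x 70 x 62 mm, fixed. Origin: centre of its underside; x along its length. Two upright holes, 19 mm diameter, 50 mm deep, at x = -55 and +55 mm: the lock pin stands in one, the box spanner in the other.
- box_spanner: Leave alone: T-shaped steel box spanner in the block's other hole, no lugs; shank 17 mm diameter, 128 mm tall, round bar 10 mm thick and 90 mm long, 130 mm above the bench. Origin: bottom of the shank; x along the bar.
- flange_ring: Leave alone: steel flange ring, 76 mm diameter, 12 mm thick, flat on the bench. Origin: centre of its underside.
- offcut: Leave alone: pale wood offcut, 190 x 42 x 20 mm, on the bench. Origin: centre of its underside; x along its length.
- push_block: Leave alone: wooden push block, a board 220 x 75 x 18 mm with a bar handle on top, 66 mm high in all, on the bench. Origin: centre of its underside; x along its length.
Things that resemble listed ones, but are neither listed nor needed, are in the scene too. Leave any red look-alike of the lock_pin alone.

How it is judged:
By the outcome, as a careful person would: the job done as asked, in the order asked, and still so for the second after the job is handed in, while the arm keeps its last pose, push and grip.
It also fails if it takes over 45 s, if anything falls off the work surface, if the arm or the gripper's body presses on something with over 40 N, if the wrist force passes 120 N, or if a joint passes its speed limit or range.

## Working session

There is one attempt and no reset: what is moved stays moved. The work goes in short steps, Python scripts to look and compute and a tool call to move; the robot and the scene stay as the last step left them, time stands still between calls to the robot, and variables do not carry over. Pictures are saved under pics/ and viewed, and the job is handed in when it is done.

Besides the shell and the picture viewer there is one more tool, called after "Call:" by a JSON object that holds its "api" and its "payload", one argument or row to a line. move_arm: Moves the arm, as the interface text tells. Its arguments: {"type":"object","properties":{"rows":{"type":"array","items":{"type":"number"}},"grip_force":{"type":"number"}},"required":["rows"]}

```bash
ls; mkdir -p pics
cat > h.py <<'E'
import numpy as np, cv2
from rig import robot
def save(n,c): cv2.imwrite('pics/'+n,cv2.cvtColor(c['color'],cv2.COLOR_RGB2BGR))
def px2w(c,uv,z=None,plane=None,pose=None):
    K=np.array(c['camera_matrix'],float);D=np.array(c['distortion'],float)
    n=cv2.undistortPoints(np.array([[uv]],float),K,D)[0,0]
    d=np.array([n[0],n[1],1.])
    if 'R' in c and c.get('R') is not None:
        R=np.array(c['R']);t=np.array(c['t']);Rw=R.T;o=-R.T@t
    else:
        Rw,o=pose
    if plane is not None:
        dw=Rw@d; s=(plane-o[2])/dw[2]; return o+s*dw
    if z is None: z=c['z_map'][int(round(uv[1])),int(round(uv[0]))]
    return o+Rw@(d*z)
E
python3 - <<'E'
from h import *
o=robot.get_obs();print({k:np.round(v,4).tolist() for k,v in o.items()})
for n in ['scene','side','wrist']:
    c=robot.camera(n);save(n+'0.png',c)
    if n!='wrist':print(n,'cam at',(-np.array(c['R']).T@np.array(c['t'])).round(3))
    for t in ['lock_pin','arbor_unit','box_spanner','tool_block']:
        print(n,t,[(np.round(d['at'],0).tolist(),round(d['conf'],2)) for d in robot.search_frame(n,t)])
    for t in ['pin_handle','pin_lugs','lock_mouth','tool_block','arbor_unit']:
        r=[(np.round(d['at'],1).tolist(),round(d['conf'],2)) for d in robot.spot_point(n,t)]
        print(n,'pt',t,r)
E
```

```text
pics
{'time': 0.0, 'q': [-1.3805, 0.5285, 1.4339, -0.0, 1.1814, -0.1785], 'joint_velocities': [-0.0013, 0.0, 0.0005, -0.0013, 0.0001, -0.001], 'joint_torque': [-0.0011, -44.0048, -17.6589, 0.0632, 0.0584, -0.0002], 'position': [0.2252, -0.5822, 0.2216], 'tool_rot': [0.983, 0.1833, -0.0, -0.0011], 'ft_force': [0.1132, 0.0448, 0.4954], 'moment': [0.0471, 0.014, -0.0166], 'grip_width': 0.0871}
scene cam at [1.174 0.221 0.987]
scene lock_pin [([148.0, 176.0], 0.69), ([197.0, 164.0], 0.55), ([227.0, 136.0], 0.52)]
scene arbor_unit [([336.0, 206.0], 0.62)]
scene box_spanner [([228.0, 139.0], 0.47), ([234.0, 262.0], 0.34), ([197.0, 162.0], 0.18)]
scene tool_block [([213.0, 172.0], 0.87)]
scene pt pin_handle [([200.0, 160.3], 0.81), ([146.7, 168.3], 0.56)]
scene pt pin_lugs [([200.0, 171.0], 0.69), ([151.1, 182.2], 0.58)]
scene pt lock_mouth [([344.1, 180.5], 0.68)]
scene pt tool_block [([213.9, 174.2], 0.8)]
scene pt arbor_unit [([337.4, 213.5], 0.66)]
side cam at [0.447 0.653 0.889]
side lock_pin [([293.0, 148.0], 0.62), ([326.0, 163.0], 0.55), ([274.0, 123.0], 0.52)]
side arbor_unit [([288.0, 280.0], 0.93)]
side box_spanner [([325.0, 162.0], 0.8)]
side tool_block []
side pt pin_handle [([277.4, 119.5], 0.76), ([289.4, 144.6], 0.59)]
side pt pin_lugs [([289.1, 158.3], 0.65), ([275.1, 135.9], 0.49)]
side pt lock_mouth [([287.3, 256.4], 0.8)]
side pt tool_block [([308.4, 180.2], 0.6)]
side pt arbor_unit [([285.0, 286.3], 0.96)]
wrist lock_pin []
wrist arbor_unit []
wrist box_spanner []
wrist tool_block []
wrist pt pin_handle []
wrist pt pin_lugs []
wrist pt lock_mouth []
wrist pt tool_block []
wrist pt arbor_unit []
```

View pics/scene0.png

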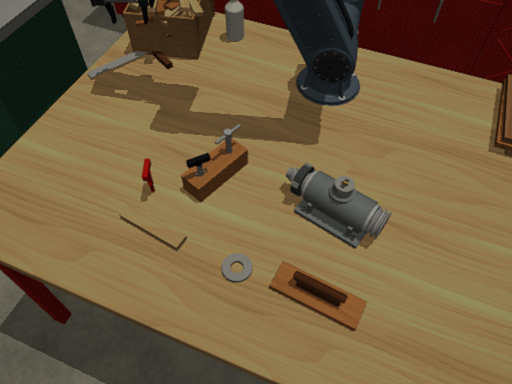

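View pics/side0.png

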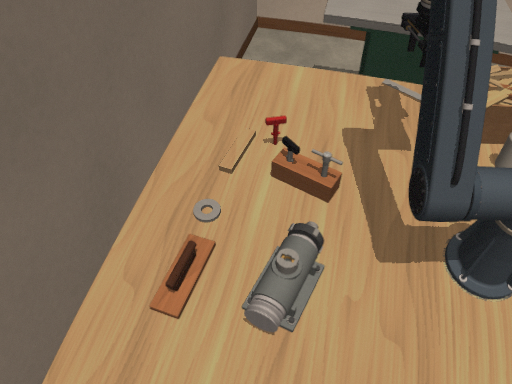

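View pics/wrist0.png

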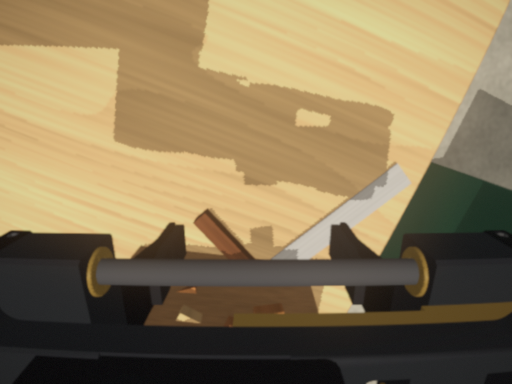

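The scene picture shows the black pin at about (200,160) and the box spanner at (228,135) in the block. The red look-alike is at (148,175) and the boss at (344,183). In the side picture, the pin is at (290,145) and the boss at (288,256). Next I'll measure them.

```bash
cat >> h.py <<'E'
def cloud(c,pose=None,step=1):
    K=np.array(c['camera_matrix'],float);D=np.array(c['distortion'],float)
    v,u=np.mgrid[0:384,0:512]
    n=cv2.undistortPoints(np.stack([u.ravel(),v.ravel()],1)[:,None].astype(float),K,D)[:,0]
    z=c['z_map'].ravel()
    P=np.c_[n*z[:,None],z]
    if pose is None:
        R=np.array(c['R']);t=np.array(c['t']); W=(P-t)@R
    else: W=P@pose[0].T+pose[1]
    W[z<=0]=np.nan
    return W.reshape(384,512,3)
def tri(cs,uvs):
    A=[];b=[]
    for c,uv in zip(cs,uvs):
        K=np.array(c['camera_matrix'],float);D=np.array(c['distortion'],float)
        n=cv2.undistortPoints(np.array([[uv]],float),K,D)[0,0];R=np.array(c['R']);t=np.array(c['t'])
        d=R.T@np.r_[n,1];d/=np.linalg.norm(d);o=-R.T@t;M=np.eye(3)-np.outer(d,d);A.append(M);b.append(M@o)
    return np.linalg.solve(sum(A),sum(b))
E
python3 - <<'E'
from h import *
a=robot.camera('scene');b=robot.camera('side')
print('K',np.round(a['camera_matrix'],1).tolist())
print('handle',tri([a,b],[(200,160.3),(289.4,144.6)]).round(4))
print('lugs',tri([a,b],[(200,171),(289.1,158.3)]).round(4))
print('mouth',tri([a,b],[(344.1,180.5),(287.3,256.4)]).round(4))
print('block',tri([a,b],[(213.9,174.2),(308.4,180.2)]).round(4))
print('arbor',tri([a,b],[(337.4,213.5),(285,286.3)]).round(4))
for n,c in [('scene',a),('side',b)]:
    W=cloud(c)
    hp=tri([a,b],[(200,160.3),(289.4,144.6)]);m=tri([a,b],[(344.1,180.5),(287.3,256.4)])
    col=c['color'].astype(int)
    # boss top
    s=(np.linalg.norm(W[...,:2]-m[:2],axis=2)<.05)&(abs(W[...,2]-.135)<.004)
    p=W[s];print(n,'boss',s.sum(),p.mean(0).round(4) if len(p) else '')
    if len(p): 
        (cx,cy),r=cv2.minEnclosingCircle(p[:,:2].astype(np.float32));print('  circ',round(cx,4),round(cy,4),round(r,4))
    s=(np.linalg.norm(W[...,:2]-hp[:2],axis=2)<.05)&(W[...,2]>.095)&(W[...,2]<.14)&(col.max(2)<70)
    p=W[s];print(n,'handle',s.sum(),p.mean(0).round(4),p.min(0).round(3),p.max(0).round(3))
    q=p[:,:2]-p[:,:2].mean(0);e,V=np.linalg.eigh(q.T@q);print('  dir',np.degrees(np.arctan2(V[1,1],V[0,1])).round(1), 'ext',np.ptp(q@V,axis=0).round(3), 'mid',(p[:,:2].mean(0)+V@(((q@V).max(0)+(q@V).min(0))/2)).round(4))
    s=(np.linalg.norm(W[...,:2]-hp[:2],axis=2)<.2)&(abs(W[...,2]-.062)<.004)
    rc=cv2.minAreaRect(W[s][:,:2].astype(np.float32));print('  block',s.sum(),rc)
    # arbor axis: points z>0.06..0.11
    s=(np.linalg.norm(W[...,:2]-m[:2],axis=2)<.17)&(W[...,2]>.085)&(W[...,2]<.112)
    p=W[s][:,:2];q=p-p.mean(0);e,V=np.linalg.eigh(q.T@q);print('  arbor',p.mean(0).round(4),np.degrees(np.arctan2(V[1,1],V[0,1])).round(1))
    x0,y0=(310,150) if n=='scene' else (250,220)
    im=np.hstack([cv2.resize(c['color'][y0:y0+75,x0:x0+75],None,fx=5,fy=5,interpolation=2),cv2.resize(c['color'][125:200,165:240] if n=='scene' else c['color'][125:200,260:335],None,fx=5,fy=5,interpolation=2)])
    cv2.imwrite(f'pics/z_{n}.png',im[...,::-1])
E
```

```text
K [[436.0, 0.0, 256.1], [0.0, 436.0, 193.3], [0.0, 0.0, 1.0]]
handle [ 0.559  -0.1894  0.121 ]
lugs [ 0.5562 -0.1956  0.0663]
mouth [0.495  0.1755 0.139 ]
block [ 0.4951 -0.1921 -0.0117]
arbor [0.4959 0.1781 0.0018]
scene boss 194 [0.4989 0.1785 0.1334]
  circ 0.4986 0.178 0.0254
scene handle 204 [ 0.5624 -0.1921  0.1204] [ 0.535 -0.217  0.098] [ 0.586 -0.17   0.13 ]
  dir 138.3 ext [0.018 0.062] mid [ 0.5602 -0.1939]
  block 1045 ((0.5418761968612671, -0.19425205886363983), (0.10553945600986481, 0.2763659954071045), 57.5888557434082)
  arbor [0.5086 0.1758] 76.3
side boss 306 [0.495  0.1792 0.135 ]
  circ 0.4949 0.1784 0.0256
side handle 156 [ 0.5554 -0.1888  0.1217] [ 0.531 -0.214  0.097] [ 0.583 -0.169  0.132]
  dir 139.7 ext [0.015 0.065] mid [ 0.5565 -0.1927]
  block 1114 ((0.5376925468444824, -0.19713954627513885), (0.10982679575681686, 0.283672571182251), 56.99431228637695)
  arbor [0.4941 0.1907] 75.3
```

View pics/z_scene.png

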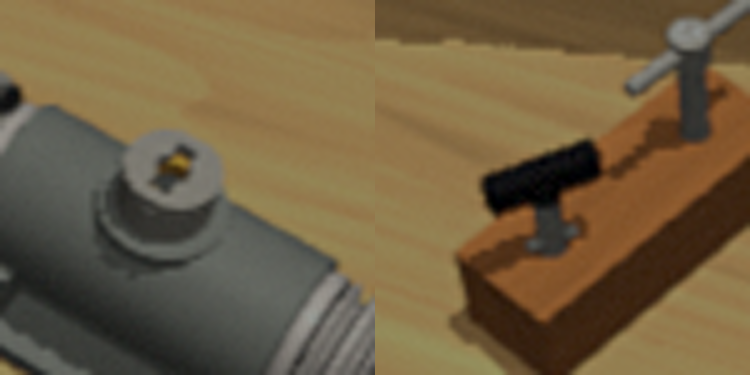

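View pics/z_side.png

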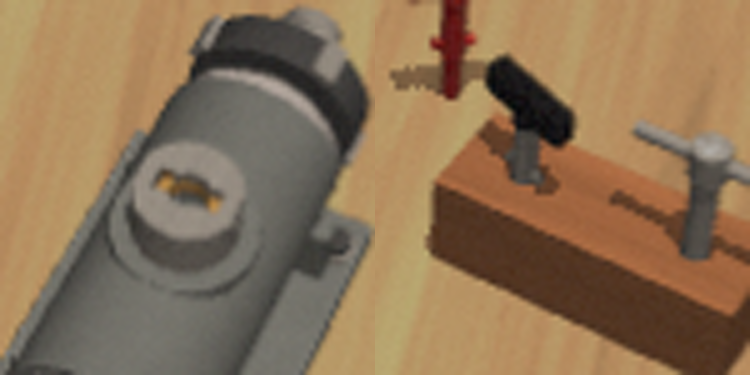

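The boss slots run at about -15° and the handle at about 139°. I'll move above the pin with the jaw axis turned across the handle, so the wrist camera can refine both.

Call:
{"api": "move_arm", "payload": {
  "rows": [28, 32, 10, 0, 0, 0.147, 0, 28, 32, 10, 0, 0, 0.147, 0, 28, 32, 10, 0, 0, 0.147, 0, 28, 32, 8, 0, 0, 0.147, 0, 28, 32, 8, 0, 0, 0.147, 0, 28, 32, 8, 0, 0, 0.147, 0, 28, 32, 4, 0, 0, 0.147, 0, 28, 32, 0, 0, 0, 0.147, 0, 28, 32, 0, 0, 0, 0.147, 0, 27, 33, 0, 0, 0, 0.147, 0, 27, 33, 0, 0, 0, 0.147, 0, 27, 35, 0, 0, 0, 0.147, 0]
}}

```text
time: 2.8
position: [0.5593, -0.1927, 0.2807]
tool_rot: [0.481, 0.877, -0.0, 0.0]
ft_force: [0.7, -1.2, 0.1]
grip_width: 0.0869
```

Call:
{"api": "move_arm", "payload": {
  "rows": [0, 0, 0, 0, 0, 0.147, 0, 0, 0, 0, 0, 0, 0.147, 0, 0, 0, 0, 0, 0, 0, 0]
}}

```text
time: 3.1
position: [0.5586, -0.1933, 0.2805]
tool_rot: [0.349, 0.937, -0.0, -0.0]
ft_force: [0.9, -0.3, 0.4]
grip_width: 0.0871
```

```bash
cat >> h.py <<'E'
from scipy.spatial.transform import Rotation as Rn
def wpose(o,c):
    T=np.array(c['tool_from_camera']);R=Rn.from_quat(o['tool_rot']).as_matrix()
    return R@T[:3,:3], R@T[:3,3]+np.array(o['position'])
E
python3 - <<'E'
from h import *
o=robot.get_obs();c=robot.camera('wrist');save('w1.png',c)
print(o['time'],np.round(o['position'],4),np.round(o['tool_rot'],4),np.round(o['q'],3)); print(np.round(c['tool_from_camera'],3))
p=wpose(o,c)
for t in ['pin_handle','pin_lugs']:
    for d in robot.spot_point('wrist',t): print(t,np.round(d['at'],1),round(d['conf'],2))
E
```

```text
3.1 [ 0.5586 -0.1933  0.2805] [ 0.3494  0.937  -0.     -0.    ] [-0.522  0.421  1.45  -0.     1.27  -1.379]
[[ 0.001 -0.959 -0.282  0.078]
 [ 1.     0.001 -0.001  0.   ]
 [ 0.001 -0.282  0.959 -0.163]
 [ 0.     0.     0.     1.   ]]
pin_handle [256.  174.9] 0.76
pin_handle [221.7 271.2] 0.55
pin_lugs [222.8 248.6] 0.72
```

View pics/w1.png

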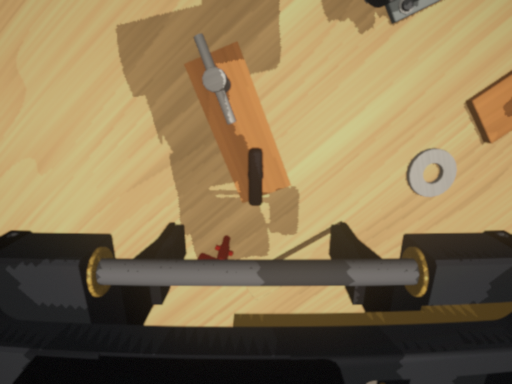

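The wrist view shows the black handle near vertical at (256,176). The spanner is at (215,78) and the red look-alike at (222,245), past the pads. Next I'll refine the handle's centre and angle.

Run:
```python
from h import *
o=robot.get_obs();c=robot.camera('wrist');p=wpose(o,c);W=cloud(c,p)
print('z of bench/blk',np.nanmedian(W[20:100,420:500,2]).round(4),W[160,232].round(4), W[78,215].round(4))
u,v=np.meshgrid(np.arange(512),np.arange(384))
box=(u>235)&(u<278)&(v>135)&(v<218)
m=box&(W[...,2]>.1)
print(m.sum(),W[m].mean(0).round(4),W[m].min(0).round(4),W[m].max(0).round(4))
top=box&(W[...,2]>.122); P=W[top]; print('top z med',np.median(P[:,2]))
rc=cv2.minAreaRect(P[:,:2].astype(np.float32));print(rc)
q=P[:,:2]-P[:,:2].mean(0);e,V=np.linalg.eigh(q.T@q);print('dir',np.degrees(np.arctan2(V[1,1],V[0,1])))
# px-based with dark mask on plane z=.128
col=c['color'].astype(int);dk=(box&(col.max(2)<60)).astype(np.uint8)
n,l,s,ce=cv2.connectedComponentsWithStats(dk);k=1+s[1:,4].argmax();print(s[k],ce[k])
ys,xs=np.where(l==k);rc=cv2.minAreaRect(np.c_[xs,ys].astype(np.float32));print(rc)
bx=cv2.boxPoints(rc);print([px2w(c,b,plane=.125,pose=p).round(4).tolist() for b in bx])
print('ctr',px2w(c,rc[0],plane=.125,pose=p))
# block
bt=(abs(W[...,2]-.062)<.006)&(col[...,0]>col[...,2]+40);k=bt.astype(np.uint8);n,l,s,ce=cv2.connectedComponentsWithStats(k);k=1+s[1:,4].argmax()
rc=cv2.minAreaRect(W[l==k][:,:2].astype(np.float32));print('block',rc)
# scene/side handle direction from box ends
Rm=Rn.from_quat(o['tool_rot']).as_matrix();print('jaw dir',np.degrees(np.arctan2(Rm[1,1],Rm[0,1])))
```

```text
z of bench/blk 0.0005 [ 0.5299 -0.2132  0.0628] [ 0.4535 -0.157   0.1416]
838 [ 0.555  -0.1929  0.1274] [ 0.5295 -0.2194  0.1069] [ 0.5845 -0.1696  0.1302]
top z med 0.12810939056649615
((0.5565189719200134, -0.1946236938238144), (0.015614909119904041, 0.06250118464231491), 49.231666564941406)
dir 139.5724523522238
[250 155  12  49 374] [254.6684492  184.36631016]
((255.5, 179.0), (48.0, 11.0), 90.0)
[[0.5338, -0.1833, 0.125], [0.5416, -0.1743, 0.125], [0.583, -0.2102, 0.125], [0.5748, -0.2196, 0.125]]
ctr [ 0.55782967 -0.19642438  0.125     ]
block ((0.5049575567245483, -0.17658734321594238), (0.07070725411176682, 0.19041964411735535), 70.52368927001953)
jaw dir 48.86974931138615
```

Run:
```python
from h import *
a=robot.camera('scene');b=robot.camera('side')
print('red handle',tri([a,b],[(146.7,168.3),(277.4,119.5)]).round(4),'lugs',tri([a,b],[(151.1,182.2),(275.1,135.9)]).round(4))
```

```text
red handle [ 0.6188 -0.3188  0.0958] lugs [ 0.6216 -0.3157  0.0355]
```

Call:
{"api": "move_arm", "payload": {
  "rows": [-2, -1.5, -10, 0, 0, 0.009, 0.4, 0, 0, -20, 0, 0, 0, 0.4, 0, 0, -20, 0, 0, 0, 0.4, 0, 0, -20, 0, 0, 0, 0.4, 0, 0, -10, 0, 0, 0, 0.4, 0, 0, 0, 0, 0, 0, 0.4]
}}

```text
time: 4.0
position: [0.555, -0.195, 0.1986]
tool_rot: [0.346, 0.938, 0.0, -0.002]
ft_force: [0.6, 0.4, 1.2]
grip_width: 0.0538
```

Run:
```python
from h import *
o=robot.get_obs();c=robot.camera('wrist');save('w2.png',c);p=wpose(o,c);W=cloud(c,p);print(np.round(o['position'],4),o['grip_width'])
m=(abs(W[...,2]-.118)<.013)&(np.linalg.norm(W[...,:2]-[.5566,-.1948],axis=2)<.045)
print(m.sum());rc=cv2.minAreaRect(W[m&(W[...,2]>.122)][:,:2].astype(np.float32));print(rc,np.median(W[m][:,2]))
```

```text
[ 0.555  -0.195   0.1986] 0.05383743621985203
1412
((0.5567605495452881, -0.1942707598209381), (0.0157029889523983, 0.0629221647977829), 49.03485107421875) 0.1280934801550543
```

View pics/w2.png

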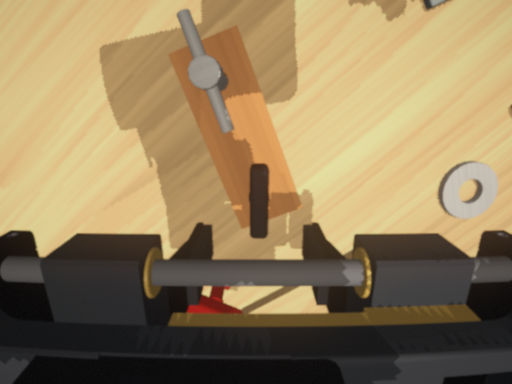

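The handle is centred between the fingers at (259,200) with clearance on both sides. I'll descend and grip.

Call:
{"api": "move_arm", "payload": {
  "rows": [1.5, 0.7, -20, 0, 0, 0, 0.4, 0, 0, -20, 0, 0, 0, 0.4, 0, 0, -20, 0, 0, 0, 0.4, 0, 0, -20, 0, 0, 0, 0.4, 0, 0, -15, 0, 0, 0, 0.4, 0, 0, -5, 0, 0, 0, 0.4, 0, 0, 0, 0, 0, 0, 0.4],
  "grip_force": 60
}}

```text
time: 4.75
position: [0.5582, -0.195, 0.1008]
tool_rot: [0.346, 0.938, -0.0, 0.0]
ft_force: [-0.3, 0.7, -0.6]
grip_width: 0.0525
```

Call:
{"api": "move_arm", "payload": {
  "rows": [0, 0, 0, 0, 0, 0, 1, 0, 0, 0, 0, 0, 0, 1, 0, 0, 0, 0, 0, 0, 1, 0, 0, 0, 0, 0, 0, 1, 0, 0, 0, 0, 0, 0, 1, 0, 0, 0, 0, 0, 0, 1],
  "grip_force": 60
}}

```text
time: 5.35
position: [0.558, -0.1947, 0.1007]
tool_rot: [0.346, 0.938, 0.0, 0.0]
ft_force: [-0.8, 1.3, 0.1]
grip_width: 0.0154
```

Call:
{"api": "move_arm", "payload": {
  "rows": [0, 0, 5, 0, 0, 0, 1, 0, 0, 10, 0, 0, 0, 1, 0, 0, 15, 0, 0, 0, 1, 0, 0, 15, 0, 0, 0, 1, 0, 0, 20, 0, 0, 0, 1, 0, 0, 25, 0, 0, 0, 1, 0, 0, 25, 0, 0, 0, 1, 0, 0, 25, 0, 0, 0, 1, 0, 0, 15, 0, 0, 0, 1]
}}

```text
time: 6.25
position: [0.5584, -0.195, 0.2584]
tool_rot: [0.346, 0.938, -0.0, 0.002]
ft_force: [0.5, 0.0, -2.1]
grip_width: 0.0155
```

Run:
```python
from h import *
o=robot.get_obs();print(np.round(o['position'],4),o['grip_width'],np.round(o['ft_force'],1))
for n in ['scene','side','wrist']:
    c=robot.camera(n);save(n+'3.png',c)
    if n=='side': cv2.imwrite('pics/z3.png',cv2.resize(c['color'][60:210,220:400],None,fx=4,fy=4)[...,::-1])
```

```text
[ 0.5584 -0.195   0.2584] 0.015515074884283877 [ 0.5  0.  -2.1]
```

View pics/z3.png

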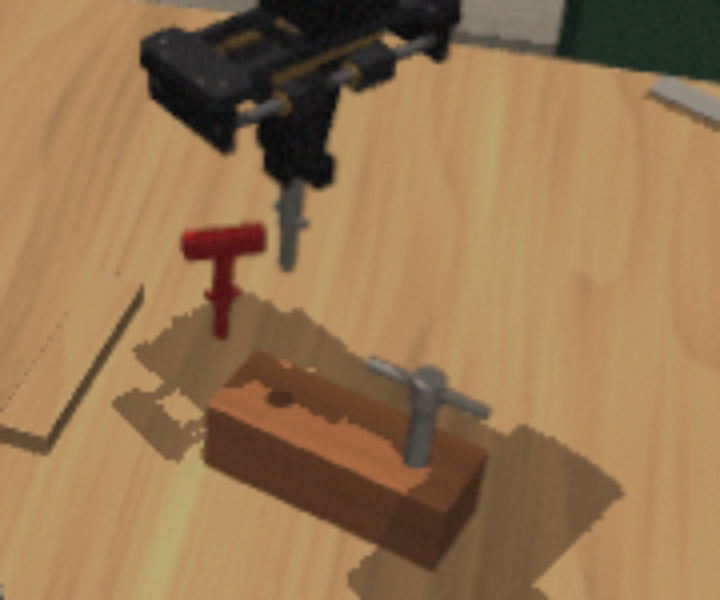

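View pics/wrist3.png

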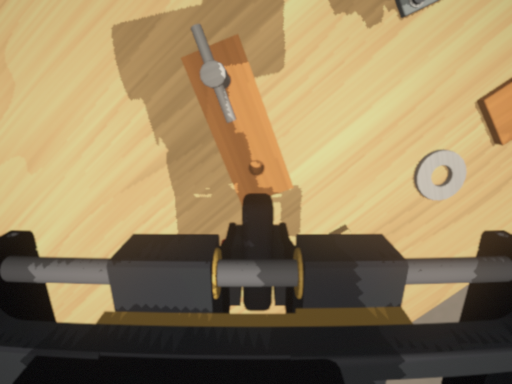

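The pin is out: the side view shows the empty hole at (280,398 in the zoom) and the lugs hanging under the gripper. The spanner and the red look-alike haven't moved. Next is a standoff beside the boss, turned to the slot direction.

Call:
{"api": "move_arm", "payload": {
  "rows": [0, 15, 0, 0, 0, 0.045, 1, 0, 30, 0, 0, 0, 0.045, 1, 0, 40, 0, 0, 0, 0.045, 1, 0, 40, 0, 0, 0, 0.045, 1, 0, 40, 0, 0, 0, 0.045, 1, 1, 40, 0, 0, 0, 0.045, 1, 1, 40, 0, 0, 0, 0.045, 1, 1, 40, 0, 0, 0, 0.045, 1, 1, 40, 0, 0, 0, 0.045, 1, 1, 20, 0, 0, 0, 0.045, 1, 0, 11, 0, 0, 0, 0.004, 1, 0, 0, 0, 0, 0, 0, 1]
}}

```text
time: 7.6
position: [0.5615, 0.1629, 0.2544]
tool_rot: [0.124, 0.992, -0.0, -0.001]
ft_force: [-0.2, -0.8, -2.0]
grip_width: 0.0156
```

Run:
```python
from h import *
o=robot.get_obs();c=robot.camera('wrist');save('w4.png',c);p=wpose(o,c);W=cloud(c,p);print(np.round(o['position'],4),np.round(o['tool_rot'],4),o['grip_width'],np.round(o['q'],3))
m0=np.array([.496,.1785])
s=(np.linalg.norm(W[...,:2]-m0,axis=2)<.04)&(abs(W[...,2]-.135)<.004);P=W[s]
print(s.sum(),P.mean(0).round(4),cv2.minEnclosingCircle(P[:,:2].astype(np.float32)))
for d in robot.spot_point('wrist','lock_mouth'): print(d['at'],d['conf'],px2w(c,d['at'],plane=.135,pose=p))
vv,uu=np.where(s);print(uu.min(),uu.max(),vv.min(),vv.max())
x0,y0=(uu.min()+uu.max())//2,(vv.min()+vv.max())//2
cv2.imwrite('pics/z4.png',cv2.resize(c['color'][max(0,y0-50):y0+50,max(0,x0-65):x0+65],None,fx=6,fy=6,interpolation=2)[...,::-1])
```

```text
[0.5615 0.1629 0.2544] [ 1.243e-01  9.922e-01 -2.000e-04 -1.400e-03] 0.015586411359273333 [ 0.091  0.439  1.498  0.     1.208 -1.23 ]
1697 [0.4961 0.1775 0.1357] ((0.49663740396499634, 0.17741191387176514), 0.0245013777166605)
[254.8, 115.0] 0.72 [0.49382074 0.17777057 0.135     ]
229 281 93 142
```

View pics/w4.png

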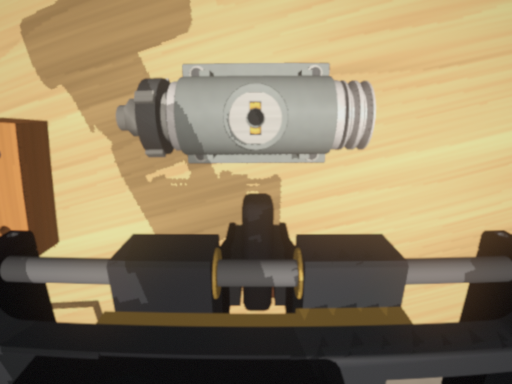

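View pics/z4.png

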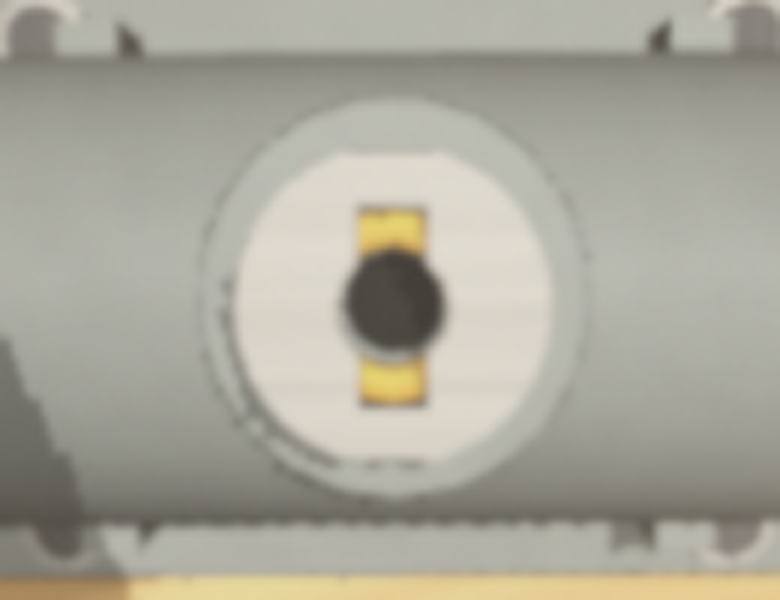

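The mouth shows at about (256,118) with its slots vertical in the wrist image. Next I'll measure the slot centre and angle, plus the held pin's offset in the gripper.

Run:
```python
from h import *
o=robot.get_obs();c=robot.camera('wrist');p=wpose(o,c);W=cloud(c,p)
R=Rn.from_quat(o['tool_rot']).as_matrix();t=np.array(o['position'])
print(t.round(4),'toolx yaw',np.degrees(np.arctan2(R[1,0],R[0,0])),'tilt',R[:,2].round(4))
col=c['color'].astype(int);u,v=np.meshgrid(np.arange(512),np.arange(384))
ye=(abs(u-255)<20)&(abs(v-117)<25)&(col[...,0]-col[...,2]>50)
dk=(abs(u-255)<14)&(abs(v-117)<25)&(col.max(2)<110)
m=ye|dk
ys,xs=np.where(m);print(xs.min(),xs.max(),ys.min(),ys.max())
up=ye&(v<117);lo=ye&(v>117)
a=px2w(c,(u[up].mean(),v[up].mean()),plane=.128,pose=p);b=px2w(c,(u[lo].mean(),v[lo].mean()),plane=.128,pose=p)
d=a-b;print('slot dir',np.degrees(np.arctan2(d[1],d[0])))
y0,y1=ys.min(),ys.max();q=[px2w(c,(u[ye].mean(),y),plane=.135,pose=p) for y in (y0-.5,y1+.5)]
print('slot ends',q,'len',np.linalg.norm(q[0]-q[1]),'mid',(q[0]+q[1])/2)
# boss circle: fit edge pixels of top plate by brightness
P=W[(np.linalg.norm(W[...,:2]-[.4965,.1775],axis=2)<.04)&(abs(W[...,2]-.1355)<.003)]
h=cv2.convexHull(P[:,:2].astype(np.float32))[:,0];A=np.c_[2*h,np.ones(len(h))];s=np.linalg.lstsq(A,(h**2).sum(1),rcond=None)[0];print('circle',s[:2],np.sqrt(s[2]+s[:2]@s[:2]))
# pulley/barrel direction: barrel ridge points
s=(np.linalg.norm(W[...,:2]-[.4965,.1775],axis=2)<.15)&(W[...,2]>.06)&(W[...,2]<.11);Q=W[s]
e=(Q[:,:2]-[.4965,.1775]);
# silhouettes: foot edges straight lines
g=cv2.cvtColor(c['color'],cv2.COLOR_RGB2GRAY);L=cv2.HoughLinesP(cv2.Canny(g[55:175],50,120),1,np.pi/720,40,minLineLength=70,maxLineGap=8)
for l in (L[:,0] if L is not None else []):
    z=W[l[1]+55+ (2 if l[1]<60 else -2),(l[0]+l[2])//2,2]
    A1=px2w(c,(l[0],l[1]+55),plane=max(z,0),pose=p);B1=px2w(c,(l[2],l[3]+55),plane=max(z,0),pose=p);d=B1-A1;print(l,round(float(z),3),np.degrees(np.arctan2(d[1],d[0])).round(2))
# handle in tool frame
Tp=(W-t)@R
s=(abs(Tp[...,1])<.02)&(abs(Tp[...,0])<.045)&(abs(Tp[...,2]+.03)<.012)
T=Tp[s];print('handle pts',len(T),T.min(0).round(4),T.max(0).round(4),np.median(T[:,2]))
s2=s&(Tp[...,0]>.012);T=Tp[s2]
vv,uu=np.where(s2);print(uu.min(),uu.max(),vv.min(),vv.max())
print('far half: y mid',(T[:,1].min()+T[:,1].max())/2,np.ptp(T[:,1]),'xmax',np.percentile(T[:,0],99), 'z',np.percentile(T[:,2],[5,50,95]).round(4))
for k in np.arange(.012,.036,.003):
    r=T[(T[:,0]>=k)&(T[:,0]<k+.003)]
    if len(r): print(round(k,3),len(r),r[:,1].min().round(4),r[:,1].max().round(4),np.median(r[:,2]).round(4))
cv2.imwrite('pics/z5.png',cv2.resize(c['color'][180:320,190:330],None,fx=4,fy=4)[...,::-1])
for n in ['pin_handle','pin_lugs']:
  for d in robot.spot_point('wrist',n): print(n,d)
```

```text
[0.5622 0.1607 0.2548] toolx yaw 165.57500131341524 tilt [-1.8e-03 -9.0e-04 -1.0e+00]
250 264 100 132
slot dir 166.34728032775362
slot ends [array([0.48166151, 0.18096089, 0.135     ]), array([0.51073379, 0.17350346, 0.135     ])] len 0.030013503705116348 mid [0.49619765 0.17723217 0.135     ]
circle [0.49649632 0.17741606] 0.024071207864777986
[184  19 276  19] 0.079 75.34
[211 107 316 107] 0.015 75.67
[184   7 308   5] 0.014 76.36
[166  22 215 117] 0.083 10.81
handle pts 3461 [-0.0308 -0.018  -0.042 ] [ 0.0329  0.0186 -0.018 ] -0.027430545592528267
225 289 197 244
far half: y mid 0.0001589712763594743 0.032089529813997264 xmax 0.03251953253829761 z [-0.0286 -0.0272 -0.0217]
0.012 180 -0.0159 0.0162 -0.0274
0.015 170 -0.0075 0.0083 -0.0274
0.018 180 -0.0075 0.0082 -0.0276
0.021 183 -0.0075 0.0082 -0.0274
0.024 183 -0.0074 0.0082 -0.0273
0.027 203 -0.0075 0.0084 -0.0272
0.03 267 -0.0065 0.0077 -0.0246
pin_handle {'at': [261.7, 250.7], 'conf': 0.96}
pin_handle {'at': [28.7, 181.9], 'conf': 0.65}
```

View pics/z5.png

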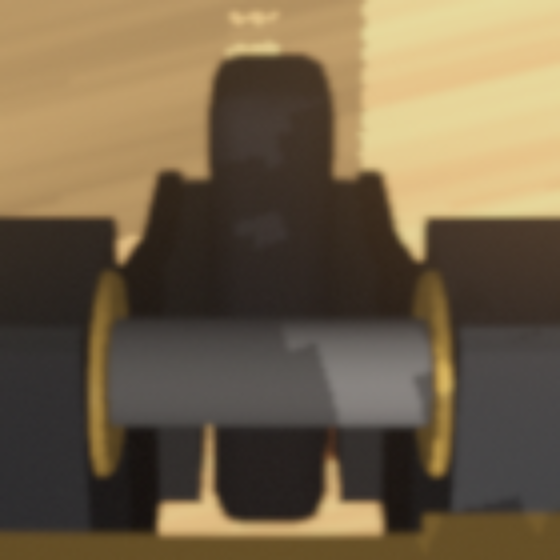

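Call:
{"api": "move_arm", "payload": {
  "rows": [-10, 2, 0, 0, 0, 0.005, 1, -15, 4, 0, 0, 0, 0, 1, -15, 4, 0, 0, 0, 0, 1, -15, 4, 0, 0, 0, 0, 1, -10, 2, 0, 0, 0, 0, 1, 0, 0, -5, 0, 0, 0, 1, 0, 0, -10, 0, 0, 0, 1, 0, 0, -10, 0, 0, 0, 1, 0, 0, 0, 0, 0, 0, 1, 0, 0, 0, 0, 0, 0, 1]
}}

```text
time: 8.85
position: [0.498, 0.177, 0.2297]
tool_rot: [0.123, 0.992, -0.0, -0.001]
ft_force: [0.1, -0.2, -1.1]
grip_width: 0.0156
```

Run:
```python
from h import *
for i in range(3):
    o=robot.get_obs();a=robot.camera('side');print(np.round(o['position'],4),np.round(o['ft_force'],1),np.degrees(2*np.arctan2(o['tool_rot'][1],o['tool_rot'][0])))
b=robot.camera('scene')
cv2.imwrite('pics/z6.png',np.hstack([cv2.resize(b['color'][100:230,280:400],None,fx=3,fy=4),cv2.resize(a['color'][190:320,230:350],None,fx=3,fy=4)])[...,::-1])
```

```text
[0.498  0.177  0.2297] [ 0.1 -0.2 -1.1] 165.8374272814197
[0.4982 0.1771 0.2302] [-0.5  0.7 -2.2] 165.84426889571796
[0.4983 0.1772 0.2305] [ 0.3 -0.1 -2.1] 165.84784054852912
```

View pics/z6.png

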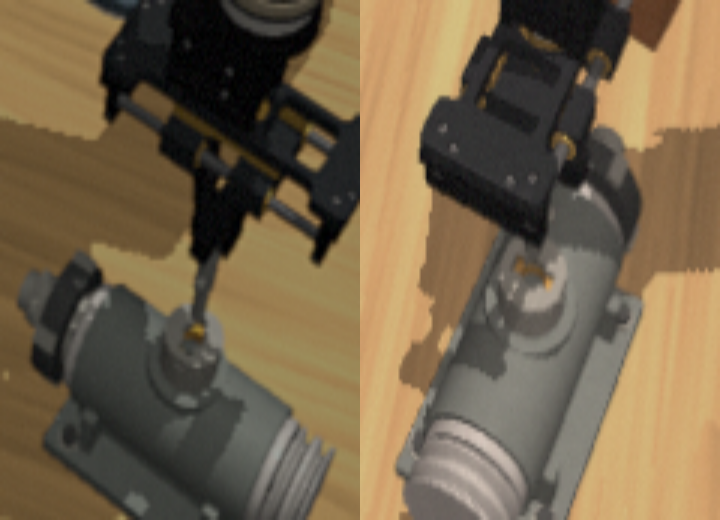

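The pin's nose is right over the mouth. I'll correct by about 1 mm and lower it in stages, watching the force.

Call:
{"api": "move_arm", "payload": {
  "rows": [-1.2, -0.5, 0, 0, 0, 0, 1, 0, 0, -10, 0, 0, 0, 1, 0, 0, -10, 0, 0, 0, 1, 0, 0, -10, 0, 0, 0, 1, 0, 0, -6, 0, 0, 0, 1, 0, 0, 0, 0, 0, 0, 1]
}}

```text
time: 9.65
position: [0.4957, 0.1766, 0.193]
tool_rot: [0.123, 0.992, -0.0, -0.002]
ft_force: [-0.3, -0.9, -2.6]
grip_width: 0.0155
```

```bash
cat > s.py <<'E'
from h import *
import sys
o=robot.get_obs()
print(o['time'],np.round(o['position'],4),'F',np.round(o['ft_force'],1),'M',np.round(o['moment'],2),'yaw',np.degrees(2*np.arctan2(o['tool_rot'][1],o['tool_rot'][0])).round(2),np.round(o['tool_rot'],4),round(o['grip_width'],4),'q',np.round(o['q'],3))
E
python3 s.py
```

```text
9.65 [0.4957 0.1766 0.193 ] F [-0.3 -0.9 -2.6] M [ 0.06 -0.16  0.  ] yaw 165.86 [ 1.231e-01  9.924e-01 -4.000e-04 -1.600e-03] 0.0155 q [ 0.13   0.436  1.709  0.     1.    -1.194]
```

Call:
{"api": "move_arm", "payload": {
  "rows": [0, 0, -5, 0, 0, 0, 1, 0, 0, -4, 0, 0, 0, 1, 0, 0, -4, 0, 0, 0, 1, 0, 0, -4, 0, 0, 0, 1, 0, 0, 0, 0, 0, 0, 1]
}}

```text
time: 10.15
position: [0.4966, 0.1769, 0.1771]
tool_rot: [0.123, 0.992, 0.0, -0.0]
ft_force: [-0.0, 0.6, -2.3]
grip_width: 0.0154
```

```bash
python3 s.py
```

```text
10.15 [0.4966 0.1769 0.1771] F [-0.   0.6 -2.3] M [ 0.22 -0.23  0.03] yaw 165.85 [ 1.232e-01  9.924e-01  2.000e-04 -2.000e-04] 0.0154 q [ 0.13   0.459  1.725  0.     0.958 -1.194]
```

Call:
{"api": "move_arm", "payload": {
  "rows": [0, 0, -3, 0, 0, 0, 1, 0, 0, -3, 0, 0, 0, 1, 0, 0, -3, 0, 0, 0, 1, 0, 0, -1, 0, 0, 0, 1, 0, 0, 0, 0, 0, 0, 1]
}}

```text
time: 10.65
position: [0.4967, 0.1768, 0.1673]
tool_rot: [0.123, 0.992, 0.0, -0.0]
ft_force: [-0.4, 1.2, -2.7]
grip_width: 0.0153
```

```bash
python3 s.py
```

```text
10.65 [0.4967 0.1768 0.1673] F [-0.4  1.2 -2.7] M [ 0.32 -0.25  0.06] yaw 165.85 [ 1.231e-01  9.924e-01  1.000e-04 -0.000e+00] 0.0153 q [ 0.13   0.474  1.734  0.     0.934 -1.194]
```

The lugs have entered the slots with no contact force. Next I'll push against the spring.

Call:
{"api": "move_arm", "payload": {
  "rows": [0, 0, -3, 0, 0, 0, 1, 0, 0, -3, 0, 0, 0, 1, 0, 0, -3, 0, 0, 0, 1, 0, 0, -2, 0, 0, 0, 1, 0, 0, -1, 0, 0, 0, 1, 0, 0, 0, 0, 0, 0, 1]
}}

```text
time: 11.25
position: [0.497, 0.1768, 0.156]
tool_rot: [0.123, 0.992, 0.0, 0.0]
ft_force: [-1.0, 0.5, 6.3]
grip_width: 0.015
```

```bash
python3 s.py
python3 - <<'E'
from h import *
o=robot.get_obs();c=robot.camera('wrist');p=wpose(o,c);W=cloud(c,p)
R=Rn.from_quat(o['tool_rot']).as_matrix();Tp=(W-np.array(o['position']))@R
s=(abs(Tp[...,1])<.006)&(Tp[...,0]>.015)&(Tp[...,0]<.03)&(abs(Tp[...,2]+.03)<.012)
print('handle top tool z',np.median(Tp[s][:,2]),'world',np.median(W[s][:,2]))
E
```

```text
11.25 [0.497  0.1768 0.156 ] F [-1.   0.5  6.3] M [ 0.21  0.08 -0.  ] yaw 165.86 [1.231e-01 9.924e-01 1.000e-04 4.000e-04] 0.015 q [ 0.13   0.491  1.744  0.     0.906 -1.194]
handle top tool z -0.027765776051185964 world 0.1837566301908946
```

Press force is about 8.6 N and the lugs are about 13 mm below the mouth, inside the turning band. I'll go 1.5 mm deeper, then turn clockwise.

Call:
{"api": "move_arm", "payload": {
  "rows": [0, 0, -1.5, 0, 0, 0, 1, 0, 0, 0, 0, 0, -0.1, 1, -0.1, 0, 0, 0, 0, -0.14, 1, -0.1, 0, 0, 0, 0, -0.14, 1, -0.1, 0, 0, 0, 0, -0.14, 1, -0.1, 0, 0, 0, 0, -0.14, 1, 0, 0, 0, 0, 0, 0, 1]
}}

```text
time: 12.0
position: [0.4975, 0.177, 0.155]
tool_rot: [0.439, 0.899, 0.001, 0.001]
ft_force: [-0.7, 1.8, 7.4]
grip_width: 0.0156
```

```bash
python3 s.py
```

```text
12.0 [0.4975 0.177  0.155 ] F [-0.7  1.8  7.4] M [ 0.28 -0.02  0.15] yaw 127.95 [0.4388 0.8986 0.0009 0.0013] 0.0156 q [ 0.13   0.492  1.745  0.     0.901 -0.532]
```

The turn is proceeding, with a spring moment of 0.15 N m as expected. I'll continue.

Call:
{"api": "move_arm", "payload": {
  "rows": [-0.1, 0, 0, 0, 0, -0.14, 1, -0.1, 0, 0, 0, 0, -0.14, 1, -0.1, 0, 0, 0, 0, -0.14, 1, -0.1, 0, 0, 0, 0, -0.14, 1, -0.1, 0, 0, 0, 0, -0.14, 1, -0.1, 0, 0, 0, 0, -0.14, 1, 0, 0, 0, 0, 0, 0, 1]
}}

```text
time: 12.7
position: [0.4972, 0.1766, 0.1551]
tool_rot: [0.767, 0.642, 0.001, 0.001]
ft_force: [0.6, 0.1, 7.0]
grip_width: 0.0154
```

```bash
python3 s.py
```

```text
12.7 [0.4972 0.1766 0.1551] F [0.6 0.1 7. ] M [ 0.04 -0.11  0.27] yaw 79.86 [0.7668 0.6418 0.0014 0.0014] 0.0154 q [ 1.300e-01  4.920e-01  1.746e+00 -1.000e-03  9.000e-01  3.080e-01]
```

Call:
{"api": "move_arm", "payload": {
  "rows": [0, 0, 0, 0, 0, -0.03, 1, 0, 0, 0, 0, 0, -0.03, 1, 0, 0, 0, 0, 0, -0.03, 1, 0, 0, 0, 0, 0, 0, 1]
}}

```text
time: 13.1
position: [0.4972, 0.1766, 0.1551]
tool_rot: [0.794, 0.607, 0.001, 0.001]
ft_force: [0.8, -0.1, 7.1]
grip_width: 0.0158
```

```bash
python3 s.py
```

```text
13.1 [0.4972 0.1766 0.1551] F [ 0.8 -0.1  7.1] M [-0.01 -0.09  0.3 ] yaw 74.81 [0.7943 0.6075 0.0014 0.0014] 0.0158 q [ 1.300e-01  4.920e-01  1.746e+00 -1.000e-03  9.000e-01  3.960e-01]
```

Call:
{"api": "move_arm", "payload": {
  "rows": [0, 0, 0, 0, 0, -0.02, 1, 0, 0, 0, 0, 0, -0.02, 1, 0, 0, 0, 0, 0, 0, 1, 0, 0, 0, 0, 0, 0, 1]
}}

```text
time: 13.5
position: [0.4972, 0.1766, 0.155]
tool_rot: [0.806, 0.592, 0.001, 0.001]
ft_force: [-0.0, -0.0, 6.8]
grip_width: 0.0156
```

```bash
python3 s.py
python3 - <<'E'
from h import *
o=robot.get_obs();c=robot.camera('wrist');save('w7.png',c);p=wpose(o,c);W=cloud(c,p)
R=Rn.from_quat(o['tool_rot']).as_matrix();Tp=(W-np.array(o['position']))@R
s=(abs(Tp[...,1])<.014)&(Tp[...,0]>.012)&(Tp[...,0]<.036)&(abs(Tp[...,2]+.0274)<.004)
print(s.sum(),'top',np.median(Tp[s][:,2]),np.median(W[s][:,2]))
T=Tp[s];K=[]
for k in np.arange(.015,.03,.002):
    r=T[(T[:,0]>=k)&(T[:,0]<k+.002)]
    if len(r): K.append((k,r[:,1].min(),r[:,1].max()));print(np.round(K[-1],4))
K=np.array(K);print('handle angle in tool deg',np.degrees(np.polyfit(K[:,0],K[:,1:].mean(1),1)[0]),'xmax',T[:,0].max())
E
```

```text
13.5 [0.4972 0.1766 0.155 ] F [-0.  -0.   6.8] M [-0.05 -0.11  0.28] yaw 72.55 [0.8062 0.5917 0.0014 0.0013] 0.0156 q [ 1.300e-01  4.920e-01  1.746e+00 -1.000e-03  9.000e-01  4.350e-01]
1251 top -0.027445673307258493 0.1824835718524691
[ 0.015  -0.008   0.0078]
[ 0.017  -0.0079  0.0077]
[ 0.019  -0.0079  0.0077]
[ 0.021  -0.0079  0.0078]
[ 0.023  -0.0079  0.0077]
[ 0.025  -0.0078  0.0076]
[ 0.027  -0.0078  0.0076]
[ 0.029  -0.0078  0.0071]
handle angle in tool deg -0.5587224680165768 xmax 0.032439735157390334
```

View pics/w7.png

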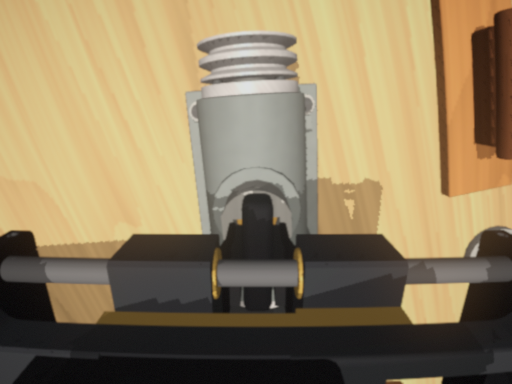

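Call:
{"api": "move_arm", "payload": {
  "rows": [0, 0, 0, 0, 0, -0.02, 1, 0, 0, 0, 0, 0, -0.02, 1, 0, 0, 0, 0, 0, 0, 1, 0, 0, 0, 0, 0, 0, 1]
}}

```text
time: 13.95
position: [0.4972, 0.1766, 0.1551]
tool_rot: [0.818, 0.576, 0.001, 0.001]
ft_force: [0.7, 0.1, 6.7]
grip_width: 0.0154
```

```bash
cat > a.py <<'E'
from h import *
Ms=[]
for i in range(2):
    o=robot.get_obs();c=robot.camera('wrist');Ms.append(np.r_[o['ft_force'][2],o['moment'][2]])
save('w8.png',c)
print('F,Mz',np.mean(Ms,0).round(3))
p=wpose(o,c);W=cloud(c,p)
R=Rn.from_quat(o['tool_rot']).as_matrix();Tp=(W-np.array(o['position']))@R
s=(abs(Tp[...,1])<.014)&(Tp[...,0]>.014)&(Tp[...,0]<.030)&(abs(Tp[...,2]+.0274)<.004)
T=Tp[s];K=[]
for k in np.arange(.015,.029,.002):
    r=T[(T[:,0]>=k)&(T[:,0]<k+.002)]
    if len(r): K.append((k,np.percentile(r[:,1],2),np.percentile(r[:,1],98)))
K=np.array(K);a=np.degrees(np.polyfit(K[:,0],K[:,1:].mean(1),1)[0]);y=np.degrees(2*np.arctan2(o['tool_rot'][1],o['tool_rot'][0]))
print('tool yaw',y,'handle in tool',a,'handle world',y-a,'ztop',np.median(W[s][:,2]))
# barrel direction
col=c['color'];g=cv2.cvtColor(col,cv2.COLOR_RGB2GRAY);L=cv2.HoughLinesP(cv2.Canny(g[30:220,150:350],50,120),1,np.pi/720,30,minLineLength=60,maxLineGap=6)
for l in (L[:,0] if L is not None else []):
    l=l+np.array([150,30,150,30])
    z=np.nanmedian(W[(l[1]+l[3])//2,(l[0]+l[2])//2-3:(l[0]+l[2])//2+4,2]);z=max(z,0)
    A1=px2w(c,(l[0],l[1]),plane=z,pose=p);B1=px2w(c,(l[2],l[3]),plane=z,pose=p);d=B1-A1;print(l,round(float(z),3),np.degrees(np.arctan2(d[1],d[0])).round(2))
E
python3 s.py;python3 a.py
```

```text
13.95 [0.4972 0.1766 0.1551] F [0.7 0.1 6.7] M [-0.09 -0.16  0.33] yaw 70.28 [0.8178 0.5756 0.0014 0.0014] 0.0154 q [ 1.300e-01  4.920e-01  1.746e+00 -1.000e-03  9.000e-01  4.750e-01]
F,Mz [7.166 0.337]
tool yaw 70.27648416094826 handle in tool -0.6614368106891627 handle world 70.93792097163742 ztop 0.18261395109225884
[194 120 210 219] 0.074 -103.51
[181  96 201 219] 0.001 -103.85
[198  99 296  88] 0.101 -13.58
[203  85 272  78] 0.074 -14.31
```

Call:
{"api": "move_arm", "payload": {
  "rows": [0, 0, 0, 0, 0, -0.02, 1, 0, 0, 0, 0, 0, -0.02, 1, 0, 0, 0, 0, 0, 0, 1, 0, 0, 0, 0, 0, 0, 1]
}}

```text
time: 14.45
position: [0.4972, 0.1765, 0.1551]
tool_rot: [0.829, 0.559, 0.001, 0.002]
ft_force: [0.3, 0.3, 7.3]
grip_width: 0.0154
```

```bash
python3 s.py;python3 a.py
```

```text
14.45 [0.4972 0.1765 0.1551] F [0.3 0.3 7.3] M [-0.07 -0.08  0.47] yaw 68.04 [0.8288 0.5595 0.0014 0.0015] 0.0154 q [ 0.13   0.492  1.746 -0.002  0.9    0.514]
F,Mz [6.999 0.483]
tool yaw 68.03493471975557 handle in tool -0.14301122124163201 handle world 68.1779459409972 ztop 0.18268807597619632
[309  81 321 219] 0.001 -103.99
[178  98 202 219] 0.013 -104.15
[191 123 210 219] 0.016 -103.83
[296  92 306 176] 0.015 -102.89
[193 102 292  86] 0.101 -13.19
[199  87 286  74] 0.075 -13.91
[178 100 192 171] 0.002 -104.1
```

The moment rose sharply to 0.48 N m (spring alone 0.25), so the pin is on the stop. I'll hold for a moment to check it's stable, and check the rest of the scene.

Call:
{"api": "move_arm", "payload": {
  "rows": [0, 0, 0, 0, 0, 0, 1, 0, 0, 0, 0, 0, 0, 1, 0, 0, 0, 0, 0, 0, 1, 0, 0, 0, 0, 0, 0, 1, 0, 0, 0, 0, 0, 0, 1, 0, 0, 0, 0, 0, 0, 1, 0, 0, 0, 0, 0, 0, 1, 0, 0, 0, 0, 0, 0, 1, 0, 0, 0, 0, 0, 0, 1, 0, 0, 0, 0, 0, 0, 1]
}}

```text
time: 15.55
position: [0.4972, 0.1765, 0.1551]
tool_rot: [0.829, 0.559, 0.001, 0.001]
ft_force: [0.0, 0.2, 6.6]
grip_width: 0.0156
```

```bash
python3 s.py;python3 a.py|head -2
python3 - <<'E'
from h import *
a=robot.camera('side');b=robot.camera('scene');save('scene9.png',b)
cv2.imwrite('pics/z9.png',np.hstack([cv2.resize(b['color'][100:230,280:400],None,fx=3,fy=4),cv2.resize(a['color'][190:320,230:350],None,fx=3,fy=4)])[...,::-1])
E
```

```text
15.55 [0.4972 0.1765 0.1551] F [0.  0.2 6.6] M [-0.07 -0.13  0.45] yaw 68.04 [0.8288 0.5595 0.0014 0.0015] 0.0156 q [ 0.13   0.492  1.746 -0.002  0.9    0.514]
F,Mz [6.515 0.451]
tool yaw 68.03802165191493 handle in tool 0.5162840715382343 handle world 67.5217375803767 ztop 0.18263385708038488
```

View pics/z9.png

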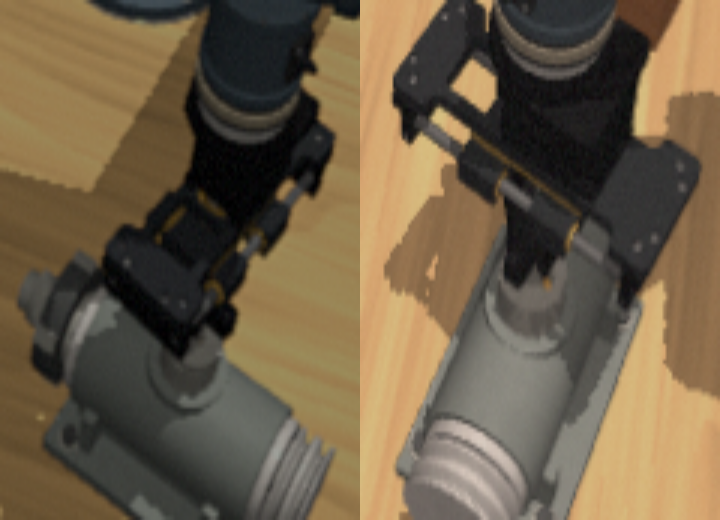

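View pics/scene9.png

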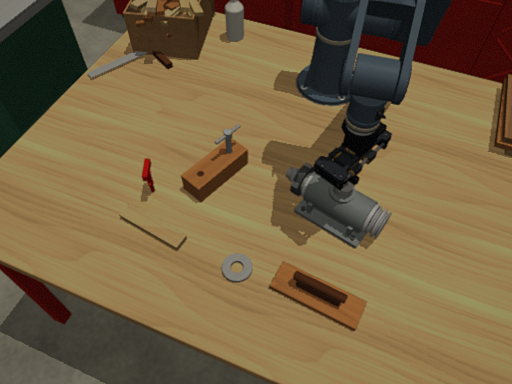

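View pics/w8.png

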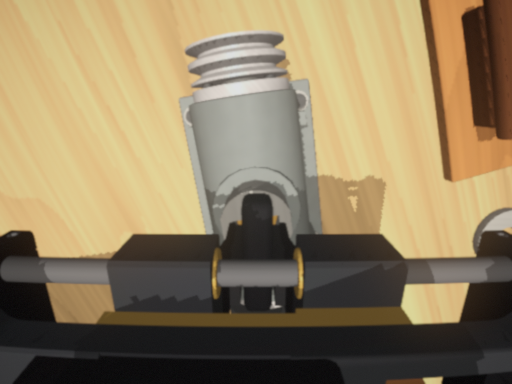

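The moment held at 0.45 N m and the push at about 9 N for over a second, with no pose drift. In the scene picture the block, spanner, red look-alike, ring (237,267), offcut and push block are all where they started. I'll hand in.

```bash
python3 -c "
from rig import robot
print(robot.hand_in())"; python3 s.py
```

```text
the job is handed in; nothing more can be done
None
the job is handed in; nothing more can be done
```

The lock pin is in the boss, pushed in and turned clockwise to its stop, and the gripper was still holding it at 60 N when I handed in at about 16 s. No verdict was reported.

**Last checks**
- **Push:** the spring was pushing back with about 9 N. The lugs were about 14 mm below the mouth, inside the 11–16 mm band.
- **Turn:** the turning moment rose from about 0.28 to 0.45–0.48 N m over the last few degrees, so the pin is on the stop. It stayed there through a 1 s hold with no pose drift.
- **Other things:** by eye in the scene picture, the block, spanner, red look-alike, ring, offcut and push block are where they started.

**One disagreement:** the gripper had turned about 98° (1.71 rad) from the slots, where about 1.57 rad was expected. The camera showed the handle still square in the pads, to within about 1°, so the pin had turned with the gripper. I think the extra is lug play plus some give at the stop, but I couldn't read the lock joints to confirm it.

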